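# Unlock and push back the drawer organiser's tray

### The arm

A 6-joint arm with a two-finger parallel gripper is mounted at the origin on the work surface. World frame = base frame: x ahead of the robot, y to its left, z up, the work surface at z = 0. Lengths are in m, angles in rad, forces in N, time in s.
With the tool pointing down it reaches from about 0.25 to 0.775 m from the base axis. Payload 4 kg.
Tool frame: the origin (TCP) lies midway between the tips of the shut fingers; the grasp point (between the pads) lies 19 mm behind it; z points along the fingers, y is the line along which they close (so a half turn about z gives the same grasp; the last joint's range is limited). The gripper opens to 85 mm and grips with 20 to 120 N. Pads are 22 mm wide; open, the fingers measure 114 mm over their backs; the gripper's body (76 mm by 85 mm) begins 54 mm behind the grasp point. The pads swing forward as they close: fully open they stand 13 mm farther back than shut.
Start: joints at [1.17, 0.087, 1.371, -0, 1.684, -0.103], TCP at [0.161, 0.526, 0.231] pointing down, gripper open.
Joint ranges: [-3.1, 3.1], [-0.76, 2.03], [0.27, 2.55], [-1.08, 4.22], [0.17, 2.65], [-2.57, 2.57]. Speed limits (rad/s): [2.79, 2.79, 3.14, 3.14, 3.14, 3.14].

### API

Orientations are given as [roll, pitch, yaw] about the fixed x, y, z axes, in that order (R = Rz(yaw) Ry(pitch) Rx(roll)).
In Python, from bench import readout, viewer, finish_job gives the robot as it stands.
- The arm moves only by the tool play_rows, never from a script. Its argument "motion" is a list of rows, each a list of 3 entries, a list of its own where there are three numbers: the shift along the tool's x, y, z in cm, then the turn, a rotation vector about the tool's x, y, z in degrees, then the gripper's target within -1 to 1 (fully open at 1, half-way at 0, shut at -1). A call has 1 to 20 rows; each row is the pose to reach, as a shift and turn from the pose commanded when the call began, along the tool's axes at that moment; what a row does not reach only later rows make up. A row lasts 1/10 s, in which the tool goes at most 50 mm and 8.59 degrees, less where a joint would pass 70% of its speed; a pose out of reach is approached as far as the arm can. A call with a gripper value outside its range is refused whole. The fingers move at their own pace and stop on an object; "grip_force" is the grip in N (left out, the last holds). Time passes only in rows, so rows that repeat a pose let the fingers close. It gives the time, the measured TCP pose, the force, the opening and the grip force at its end, in the units of the state.
- readout.get_state(): the state, without advancing time (a new reading comes with each control period).
- viewer.get_image(name): name is "scene" or "side" or "wrist"; returns a dict with "img" (420x560x3 uint8, blue, green, red), "z_map" (420x560 float32, m along the optical axis (not along the pixel's ray), 0 where there is no reading), "fx", "fy", "cx", "cy" (pixels), "R" (3x3) and "t" (3): a world point X has camera coordinates R X + t. Camera axes: x right, y down, z forward; pixel columns grow to the right and rows downward; lengths in m; the calibration is good to about 2 mm. A picture is of the moment at which its call begins.
- finish_job(): hands the job in; it is judged then, once.
The state is a dict: "time_s": time; "joint_positions": joint angles; "qvel": joint speeds; "joint_efforts": joint torques, N m; "position": TCP position; "orientation": TCP orientation; "force": force on the tool from outside, world axes, zero at the start; "moment": the same for the moment, N m; "width": finger opening in m; "finger_force": force on a finger pad.
Only numpy, scipy, OpenCV 4.12 (cv2) and the standard library are available. Lean on these libraries where they do the work, as an engineer would, in place of code of your own. Each camera call takes 0.05 s, during which the arm holds its last target. There are 200 camera calls.

### The job

In the open dresser drawer, the clear acrylic organiser's sliding tray is held by a small brass bolt with an upright round knob. Draw the bolt fully back, away from the tray, then slide the tray by its upright brass plate all the way to the far end of its travel so that the bangle beneath is uncovered. Leave the bolt drawn back and the perfume bottle standing.

Things in the scene. Friction and masses are not known exactly. Their poses are not given: they have to be found in the camera images.
- lock (a joint): Travel of the straight brass lock bolt, m: 0 = fully in, its tip between two lugs on the tray's side, tray locked; 0.028 = drawn fully back to its stop. Starts at 0 to 0.004; the tray is free only above about 0.012. Grows as the knob moves along the organiser's +y (away from the tray). Stays where left; takes about 1.5 N to move.
- lock_knob (a point): Centre of the top of the bolt's knob, an upright brass cylinder 16 mm across, 43 mm tall, top at z = 0.105; moves with the bolt. Axes are the organiser's: x = tray's opening direction (roughly away from the robot), y = bolt's opening direction, z up. Around it: deck at z = 0.050; bolt guides (38 mm to -y, 44 mm to +y) up to 0.067; tray lugs (45 mm to -y) to 0.070.
- tray (a joint): Travel of the clear acrylic tray (130 x 130 mm, rim at z = 0.080) along the organiser's +x, m: 0 = near end (start, locked with 2 mm play), 0.12 = far end, at its stop. Stays where left; takes about 1.5 N to move when free. A steel watch lies in it.
- tray_pull (a point): Middle of the top edge of the tray's pull: an upright brass plate on the tray's near wall, 10 mm thick (x), 40 mm wide (y), standing from z = 0.080 to 0.115. Same axes as lock_knob; moves with the tray. At the start, with the bolt in, it lies 63 mm to -x and 122 mm to -y of the knob. Nothing stands above the tray's rim within 35 mm of it.
- bottle: Closed perfume bottle, tinted glass 36 x 26 x 45 mm with a black round cap, 73 mm tall in all; stands on the organiser's deck beyond the bolt, on the same side. Origin: centre of its underside; z up along the bottle.
There are look-alikes about, which are no part of the job. What is shaped like the bottle but purple is not meant.

How it is judged:
By the outcome, as a careful person would: the job done as asked, in the order asked, and still so for the second after the job is handed in, with the robot touching nothing.
It also fails if it takes over 40 s, if anything falls off the work surface, if the arm or the gripper's body presses on something with over 40 N, if the wrist force passes 120 N, or if a joint passes its speed limit or range.

## Working session

There is one attempt and no reset: what is moved stays moved. The work goes in short steps, Python scripts to look and compute and a tool call to move; the robot and the scene stay as the last step left them, time stands still between calls to the robot, and variables do not carry over. Pictures are saved under pics/ and viewed, at most 10 in all, crops included, and the job is handed in when it is done.

Besides the shell and the picture viewer there is one more tool, called after "Call:" by a JSON object that holds its "op" and its "data". play_rows: Moves the arm, as the interface text tells. Its arguments: {"type":"object","properties":{"motion":{"type":"array"},"grip_force":{"type":"number"}},"required":["motion"]}

```bash
mkdir -p pics; cat > h.py <<'E'
import numpy as np, cv2, pickle
from bench import readout, viewer, finish_job
def grab(n):
    d=viewer.get_image(n); pickle.dump(d,open(f'{n}.pkl','wb')); return d
def load(n): return pickle.load(open(f'{n}.pkl','rb'))
def world(d):
    v,u=np.mgrid[0:420,0:560]; z=d['z_map']
    c=np.stack([(u-d['cx'])/d['fx']*z,(v-d['cy'])/d['fy']*z,z],-1)
    return (c-np.array(d['t']))@np.array(d['R'])
def proj(d,X):
    c=np.array(d['R'])@X+np.array(d['t']); return c[0]/c[2]*d['fx']+d['cx'],c[1]/c[2]*d['fy']+d['cy']
E
python3 - <<'E'
from h import *
s=readout.get_state(); print(s)
for n in('scene','side','wrist'):
    d=grab(n); cv2.imwrite(f'pics/{n}0.png',d['img']); R=np.array(d['R']);print(n,-R.T@np.array(d['t']),R[2])
E
```

```text
{'time_s': 0.0, 'joint_positions': array([ 1.16989759e+00,  8.79985881e-02,  1.37232829e+00,  2.13475713e-05,
        1.68355339e+00, -1.03125404e-01]), 'qvel': array([-3.29547445e-04,  1.48090378e-05,  1.29952158e-04,  2.36910213e-05,
       -1.89787835e-03,  3.46505187e-04]), 'joint_efforts': array([ 8.72607689e-04, -3.51879787e+01, -3.13269424e+01, -1.47862870e-04,
        1.09103156e-02, -9.09542479e-06]), 'position': array([0.16117915, 0.52532571, 0.23007772]), 'orientation': array([-3.13931938e+00, -2.56597799e-04,  2.84382140e+00]), 'force': array([-0.00782866,  0.52041592, -0.39165078]), 'moment': array([ 0.03885723,  0.04261519, -0.04083957]), 'finger_force': 0.0, 'width': 0.0850243209072219}
scene [1.08891465 0.18306433 0.53923265] [-0.73594508 -0.19535362 -0.64824517]
side [0.45809122 0.47705957 0.56481321] [ 0.19932727 -0.63850564 -0.7433567 ]
wrist [0.08749034 0.54915414 0.37228009] [ 0.28982225 -0.09006643 -0.9528332 ]
```

View pics/scene0.png

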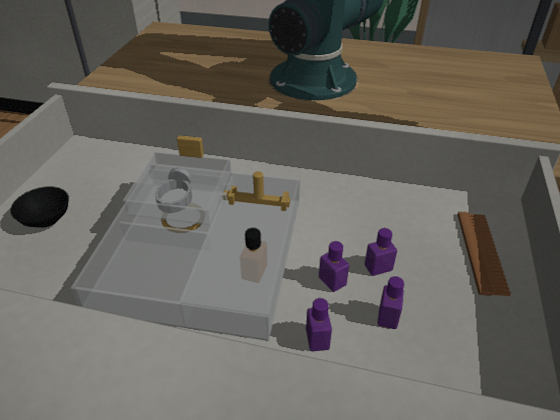

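View pics/side0.png

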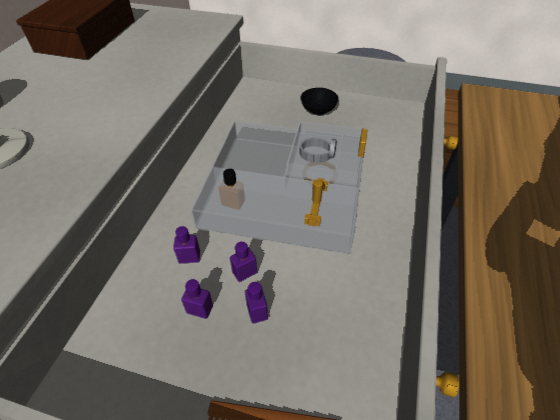

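The scene view shows the brass knob at (258,183), the pull plate at (190,147), the tinted bottle at (254,255) and purple decoys around (320-395, 250-330). In the side view the knob is at (319,190) and the plate at (363,143). Other brass things that could be mistaken for the knob are the drawer-front knobs at side (450,144) and (448,384), and the bolt guides at side (313,219) and (322,183).

```bash
python3 - <<'E'
from h import *
for n,boxes in (('scene',{'bolt':(220,165,300,215),'plate':(170,130,210,165),'bottle':(235,222,275,285)}),('side',{'bolt':(300,172,335,230),'plate':(352,120,375,165),'bottle':(215,165,248,212)})):
    d=load(n); W=world(d); hsv=cv2.cvtColor(d['img'],cv2.COLOR_BGR2HSV)
    m=(hsv[...,0]>12)&(hsv[...,0]<32)&(hsv[...,1]>120)
    for k,(a,b,c,e) in boxes.items():
        B=np.zeros_like(m);B[b:e,a:c]=1
        M=B&(m if k!='bottle' else (W[...,2]>.065))&(d['z_map']>0)
        P=W[M]; print(n,k,len(P),'z',np.percentile(P[:,2],[1,50,99]).round(4))
        for lo,hi in ((.045,.06),(.06,.072),(.072,.1),(.1,.11),(.11,.13)):
            q=P[(P[:,2]>lo)&(P[:,2]<hi)]
            if len(q)>4: print('  ',lo,len(q),q.mean(0).round(4),q.min(0).round(4),q.max(0).round(4), cv2.minAreaRect((q[:,:2]*1000).astype('f4')) )
d=load('scene'); cv2.imwrite('pics/crop1.png',cv2.resize(d['img'][120:300,150:310],None,fx=3.3,fy=3.3,interpolation=cv2.INTER_CUBIC))
E
```

```text
scene bolt 822 z [0.052  0.0622 0.105 ]
   0.045 239 [0.5405 0.0148 0.0562] [ 0.5258 -0.0336  0.0495] [0.5509 0.062  0.06  ] ((539.2133178710938, 14.21932601928711), (95.53963470458984, 25.15442657470703), 88.73741912841797)
   0.06 393 [0.537  0.0148 0.0637] [ 0.5191 -0.0396  0.06  ] [0.551  0.0619 0.0718] ((535.1505126953125, 11.170177459716797), (26.72479248046875, 101.16036224365234), 3.7612531185150146)
   0.072 131 [0.5401 0.0161 0.0863] [0.5337 0.0096 0.0721] [0.5435 0.0217 0.0998] ((539.897216796875, 16.6013240814209), (6.577420234680176, 13.499579429626465), 29.750110626220703)
   0.1 59 [0.5368 0.0154 0.1036] [0.5295 0.0083 0.1001] [0.5424 0.0214 0.1064] ((536.1255493164062, 15.485721588134766), (12.146010398864746, 11.854269981384277), 15.706875801086426)
scene plate 466 z [0.0814 0.1012 0.1155]
   0.072 223 [ 0.4843 -0.1129  0.0908] [ 0.4754 -0.1334  0.0805] [ 0.488  -0.0954  0.1   ] ((484.17913818359375, -114.01629638671875), (9.402576446533203, 38.16035461425781), 12.809033393859863)
   0.1 126 [ 0.4843 -0.1128  0.105 ] [ 0.476  -0.1321  0.1002] [ 0.4881 -0.0955  0.11  
[... 2505 characters left out ...]
565 0.0687] [0.6536 0.0379 0.0651] [0.6897 0.0615 0.0719] ((667.5093994140625, 56.51301193237305), (39.922733306884766, 20.29911994934082), 29.471866607666016)
   0.072 376 [0.6688 0.0538 0.0875] [0.6537 0.0348 0.072 ] [0.6909 0.0622 0.0991] ((672.206298828125, 47.83390808105469), (27.00849151611328, 36.22265625), 86.31102752685547)
   0.1 47 [0.6694 0.0535 0.1058] [0.6623 0.0448 0.1002] [0.6802 0.0578 0.1098] ((670.0182495117188, 52.48649215698242), (18.382232666015625, 8.892194747924805), 23.039688110351562)
   0.11 141 [0.671  0.0498 0.1191] [0.6628 0.0383 0.1101] [0.6817 0.0576 0.1239] ((671.9972534179688, 47.974796295166016), (18.686172485351562, 19.217145919799805), 3.7489311695098877)
```

View pics/crop1.png

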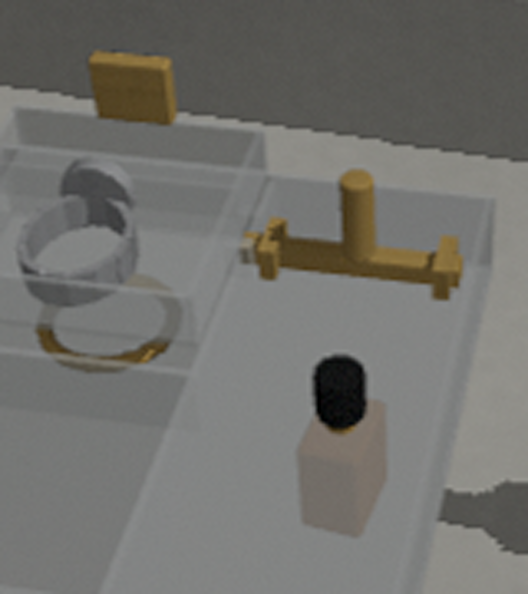

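Only one upright brass cylinder stands on the deck: scene (258,183), crop (358,215), top measured at z=0.105 at (0.5345, 0.015). The plate top is at z=0.115 at (0.480, -0.1145). The distance between them matches the stated offset with the organiser turned about +3.6°. I'll go above the knob, closing along the organiser's x.

Call:
{"op": "play_rows", "data": {"motion": [[[-50.7, -37.8, 4], [0, 0, 69.3], 0.5], [[-50.7, -37.8, 4], [0, 0, 69.3], 0.5], [[-50.7, -37.8, 4], [0, 0, 69.3], 0.5], [[-50.7, -37.8, 4], [0, 0, 69.3], 0.5], [[-50.7, -37.8, 4], [0, 0, 69.3], 0.5], [[-50.7, -37.8, 4], [0, 0, 69.3], 0.5], [[-50.7, -37.8, 4], [0, 0, 69.3], 0.5], [[-50.7, -37.8, 4], [0, 0, 69.3], 0.5], [[-50.7, -37.8, 4], [0, 0, 69.3], 0.5], [[-50.7, -37.8, 4], [0, 0, 69.3], 0.5], [[-50.7, -37.8, 4], [0, 0, 69.3], 0.5], [[-50.7, -37.8, 4], [0, 0, 69.3], 0.5], [[-50.7, -37.8, 4], [0, 0, 69.3], 0.5], [[-50.7, -37.8, 4], [0, 0, 69.3], 0.5], [[-50.7, -37.8, 4], [0, 0, 69.3], 0.5], [[-50.7, -37.8, 4], [0, 0, 69.3], 0.5], [[-50.7, -37.8, 4], [0, 0, 69.3], 0.5], [[-50.7, -37.8, 4], [0, 0, 69.3], 0.5]], "grip_force": 30}}

```text
time_s: 1.95
position: [0.5348, 0.0168, 0.1917]
orientation: [3.141, -0.0, 1.636]
force: [0.5, -0.0, -0.3]
width: 0.0639
finger_force: 0.0
```

Call:
{"op": "play_rows", "data": {"motion": [[[-0.2, 0, 4], [0, 0, 0], 0.3], [[-0.2, 0, 8], [0, 0, 0], 0.3], [[-0.2, 0, 11.5], [0, 0, 0], 0.3], [[-0.2, 0, 11.5], [0, 0, 0], 0.3], [[-0.2, 0, 11.5], [0, 0, 0], -1], [[-0.2, 0, 11.5], [0, 0, 0], -1], [[-0.2, 0, 11.5], [0, 0, 0], -1], [[-0.2, 0, 11.5], [0, 0, 0], -1], [[-0.2, 0, 11.5], [0, 0, 0], -1], [[-0.2, 0, 11.5], [0, 0, 0], -1], [[-0.2, 0, 11.5], [0, 0, 0], -1]], "grip_force": 30}}

```text
time_s: 3.05
position: [0.5336, 0.0136, 0.0796]
orientation: [-3.139, 0.0, 1.635]
force: [-10.3, 0.6, 8.9]
width: 0.0149
finger_force: 29.6
```

Call:
{"op": "play_rows", "data": {"motion": [[[0.5, -0.1, -0.2], [0, 0, 0], -1], [[1, -0.1, -0.2], [0, 0, 0], -1], [[1.5, -0.1, -0.2], [0, 0, 0], -1], [[2.0, -0.1, -0.2], [0, 0, 0], -1], [[2.3, -0.1, -0.2], [0, 0, 0], -1], [[2.5, -0.1, -0.2], [0, 0, 0], -1], [[2.7, -0.1, -0.2], [0, 0, 0], -1], [[2.9, -0.1, -0.2], [0, 0, 0], -1], [[2.9, -0.1, -0.2], [0, 0, 0], -1]]}}

```text
time_s: 3.95
position: [0.5317, 0.0386, 0.0797]
orientation: [-3.139, 0.009, 1.634]
force: [-5.7, -11.6, 1.7]
width: 0.015
finger_force: 30.4
```

Call:
{"op": "play_rows", "data": {"motion": [[[-0.1, 0, 0], [0, 0, 0], -1], [[-0.1, 0, 0], [0, 0, 0], 0], [[-0.1, 0, 0], [0, 0, 0], 0], [[-0.1, 0, 0], [0, 0, 0], 0], [[-0.1, 0, 0], [0, 0, 0], 0], [[-0.1, 0, -4], [0, 0, 0], 0], [[-0.1, 0, -8], [0, 0, 0], 0], [[-0.1, 0, -10], [0, 0, 0], 0], [[-5, -3, -10], [0, 0, 0], 0], [[-10, -5.5, -10], [0, 0, 0], 0], [[-15, -5.5, -10], [0, 0, 0], 0], [[-15.5, -5.5, -10], [0, 0, 0], 0], [[-15.5, -5.5, -10], [0, 0, 0], 0], [[-15.5, -5.5, -10], [0, 0, 0], 0]]}}

```text
time_s: 5.35
position: [0.4875, -0.1153, 0.1784]
orientation: [3.141, -0.001, 1.634]
force: [-0.7, 0.5, -0.0]
width: 0.0427
finger_force: 0.0
```

```bash
python3 - <<'E'
from h import *
print(readout.get_state()['position'])
for n,b in (('scene',(220,150,330,215)),('side',(290,172,335,250))):
    d=grab(n); W=world(d); hsv=cv2.cvtColor(d['img'],cv2.COLOR_BGR2HSV)
    m=(hsv[...,0]>12)&(hsv[...,0]<32)&(hsv[...,1]>120)&(W[...,2]>.1)&(W[...,2]<.108)
    B=np.zeros_like(m);B[b[1]:b[3],b[0]:b[2]]=1
    q=W[m&B]; print(n,len(q),(q.min(0)+q.max(0))/2)
cv2.imwrite('pics/side1.png',load('side')['img'])
E
```

```text
[ 0.48754156 -0.1152977   0.17835792]
scene 59 [0.53465735 0.03935383 0.10323112]
side 65 [0.53056165 0.0395948  0.10292807]
```

View pics/side1.png

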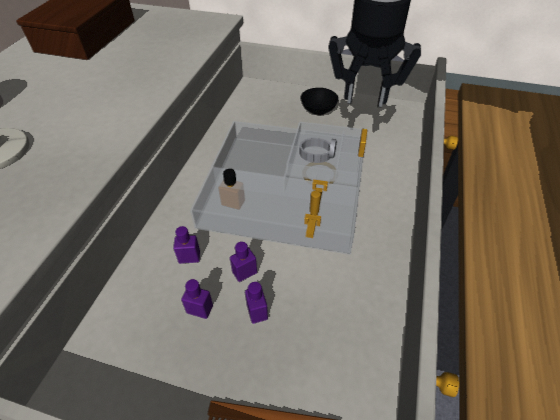

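The bolt is drawn: the knob moved from y=0.015 to y=0.0395, now about 150 mm from the plate as expected at the stop, and the arm felt the stop. The side view shows the knob at (315,203), the plate at (363,143), and the bottle standing at (231,190). I'll check the drawer front's clearance before lowering onto the plate.

```bash
python3 - <<'E'
from h import *
W=world(load('scene')); m=(abs(W[...,1]+.115)<.06)&(W[...,2]>.03)&(W[...,0]>.3)&(W[...,0]<.47)&(W[...,2]<.15)
q=W[m]; 
for a in np.arange(.3,.47,.01):
    r=q[(q[:,0]>=a)&(q[:,0]<a+.01)]
    if len(r): print(a.round(2),len(r),r[:,2].max().round(3))
E
```

```text
0.34 125 0.106
0.35 827 0.107
0.36 1473 0.106
```

Call:
{"op": "play_rows", "data": {"motion": [[[0.05, -0.75, 4], [0, 0, 0], 0], [[0.05, -0.75, 7], [0, 0, 0], 0], [[0.05, -0.75, 8.9], [0, 0, 0], 0], [[0.05, -0.75, 8.9], [0, 0, 0], 0], [[0.05, -0.75, 8.9], [0, 0, 0], -1], [[0.05, -0.75, 8.9], [0, 0, 0], -1], [[0.05, -0.75, 8.9], [0, 0, 0], -1], [[0.05, -0.75, 8.9], [0, 0, 0], -1], [[0.05, -0.75, 8.9], [0, 0, 0], -1], [[0.05, -0.75, 8.9], [0, 0, 0], -1], [[0.05, -0.75, 8.9], [0, 0, 0], -1]], "grip_force": 40}}

```text
time_s: 6.55
position: [0.481, -0.1155, 0.0912]
orientation: [3.138, 0.0, 1.635]
force: [-1.7, 1.8, 6.4]
width: 0.0094
finger_force: 43.5
```

Call:
{"op": "play_rows", "data": {"motion": [[[0, 0.7, -0.1], [0, 0, 0], -1], [[0, 1.5, -0.1], [0, 0, 0], -1], [[0, 2.5, -0.1], [0, 0, 0], -1], [[0, 3.5, -0.1], [0, 0, 0], -1], [[0, 4.5, -0.1], [0, 0, 0], -1], [[0, 5.5, -0.1], [0, 0, 0], -1], [[0, 6.5, -0.1], [0, 0, 0], -1], [[0, 7.5, -0.1], [0, 0, 0], -1], [[0, 8.5, -0.1], [0, 0, 0], -1], [[0, 9.5, -0.1], [0, 0, 0], -1], [[0, 10.3, -0.1], [0, 0, 0], -1], [[0, 11, -0.1], [0, 0, 0], -1], [[0, 11.5, -0.1], [0, 0, 0], -1], [[0, 11.8, -0.1], [0, 0, 0], -1], [[0, 12.1, -0.1], [0, 0, 0], -1], [[0, 12.3, -0.1], [0, 0, 0], -1], [[0, 12.3, -0.1], [0, 0, 0], -1]]}}

```text
time_s: 8.25
position: [0.599, -0.1072, 0.0913]
orientation: [-3.132, -0.002, 1.635]
force: [-16.3, 2.4, 12.5]
width: 0.0089
finger_force: 44.8
```

Call:
{"op": "play_rows", "data": {"motion": [[[0, -0.2, 0], [0, 0, 0], 0], [[0, -0.3, 0], [0, 0, 0], 0], [[0, -0.3, 0], [0, 0, 0], 0], [[0, -0.3, 0], [0, 0, 0], 0], [[0, -0.3, -4], [0, 0, 0], 0], [[0, -0.3, -8], [0, 0, 0], 0], [[0, -0.3, -12], [0, 0, 0], 0], [[-2, -5, -13], [0, 0, 0], 0], [[-2, -10, -13], [0, 0, 0], 0], [[-2, -15, -13], [0, 0, 0], 0], [[-2, -15, -13], [0, 0, 0], 0], [[-2, -15, -13], [0, 0, 0], 0]]}}

```text
time_s: 9.45
position: [0.4538, -0.1374, 0.2206]
orientation: [3.14, 0.001, 1.633]
force: [-0.4, -0.9, -0.3]
width: 0.0429
finger_force: 0.0
```

```bash
python3 - <<'E'
from h import *
d=grab('scene'); W=world(d); hsv=cv2.cvtColor(d['img'],cv2.COLOR_BGR2HSV)
br=(hsv[...,0]>12)&(hsv[...,0]<32)&(hsv[...,1]>120)
for nm,zl,zh,yl,yh in (('knob',.1,.108,-.02,.08),('plate',.11,.118,-.15,-.07)):
    m=br&(W[...,2]>zl)&(W[...,2]<zh)&(W[...,1]>yl)&(W[...,1]<yh)&(W[...,0]>.45)
    q=W[m]; print(nm,len(q),(q.min(0)+q.max(0))/2)
cv2.imwrite('pics/scene2.png',d['img'])
E
```

```text
knob 59 [0.60581446 0.03964877 0.10319996]
plate 154 [ 0.6011941  -0.10573898  0.11314412]
```

View pics/scene2.png

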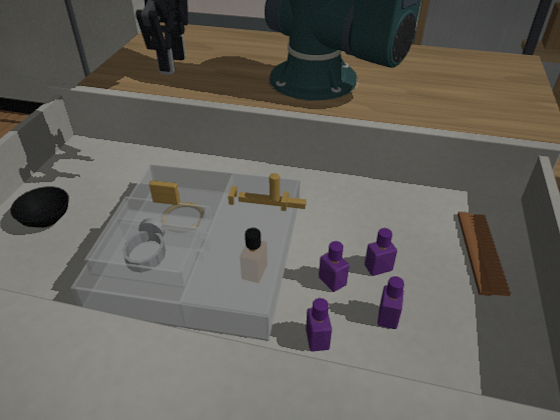

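The plate has moved 0.120 m to (165,193). The bangle is uncovered at (183,216), the knob is still drawn back at (275,187), and the bottle is standing at (254,255).

```bash
python3 -c "
from bench import finish_job; print(finish_job())"
```

```text
the job is handed in; nothing more can be done
None
```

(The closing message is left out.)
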